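Uncouple the plug-in gauge from the bench air outlet

TASK

The small pressure gauge is locked into the quick coupler on the bench's air outlet. Push the coupler's sprung sleeve straight down, without forcing it, until the gauge is kicked loose, pull the gauge up and out so that the sleeve snaps back up, and stand the gauge upright and fully home in the empty middle hole of the wooden plug rack. Never tug at the gauge while it is still locked, set it in gently, and leave the two plugs in the rack where they are.

Things in the scene. Friction and masses are not known exactly. Their poses are not given: they have to be found in the camera images.
- outlet: Air outlet bolted to the bench: foot 120x100x6 mm, block 80x64 mm up to 40 mm high, upright quick coupler on its centre: brass socket tube (26 mm outside, 20.6 mm bore) and round it a steel sleeve, 38 mm diameter, with a 46 mm, 6 mm thick flange at its upper end. Origin: centre of the underside, z up. Harmed by over 30 N of push, or over 40 N between gauge and outlet.
- mouth (a point): Centre of the socket tube's mouth, on the upright axis of coupler and sleeve, 74 mm above the bench. The sleeve flange's upper face (a ring 15.5 to 23 mm from the axis, to push on) is nominally 3 mm below it at rest, but each sleeve is screwed on up to 7 mm higher or lower; this is not measured: find it by touch.
- sleeve (a joint): How far the sleeve is pushed down, m: 0 at rest (up), 0.008 at its hard stop. The spring resists with 4 N at first, 8 N at the stop. The lock lets go at about 0.006. While the loosened gauge is still in the socket the sleeve stays at about 0.005, even if let go; when the gauge is out it snaps back to 0.
- gauge: Plug-in pressure gauge, steel, white dial face, 57 mm tall, about 0.16 kg. Origin: centre of the nipple's lower tip, z up the nipple, dial faces +x. From the tip: spigot 12 mm diameter to 4 mm, cone to 6 mm, nipple 18 mm diameter (lock groove at 13-19 mm), collar 26 mm diameter at 26-29 mm, dial case above. Locked, the tip is 25 mm below the mouth; pushing the sleeve home kicks it 6 mm up.
- gauge_collar (a point): Centre of the underside of the gauge's collar, 26 mm above the tip: it lands on the rack's top. After the kick the gauge must be pulled up about 6 mm more, against a drag of up to about 10 N, to leave the lock, and about 20 mm to leave the bore.
- gauge_dial (a point): Centre of the dial case, 42 mm above the tip: a disc 30 mm diameter, 18 mm thick, axis along the gauge's x, top 57 mm above the tip. Pinch it across its thickness, fingers closing along the gauge's x. Fingers opened to about 33 mm straddle it and reach the sleeve's flange with their tips.
- rack: Wooden plug rack fixed to the bench, 70 (x) x 170 (y) x 36 mm high; origin at the centre of its underside, z up. Three upright holes 21 mm diameter, 31 mm deep in its top at y = -52, 0 and +52 mm; only the middle one is empty.
- rack_hole1 (a point): Centre of the mouth of the empty middle hole, on the rack's top face, 36 mm above the bench.
- plug_a: Spare brass plug with hose tail standing in the rack's hole at y = -52 mm, 24 mm above the rack's top, 26 mm collar; origin at its lower tip, z up. Leave it.
- plug_b: Spare steel plug with a round head standing in the rack's hole at y = +52 mm, 17 mm above the rack's top, 26 mm collar; origin at its lower tip, z up. Leave it.
Things that resemble listed ones, but are neither listed nor needed, are in the scene too. Leave any pink look-alike of the outlet alone.

How it is judged (in metres and radians):
On the way, in this order (a step that is already met when the one before it is completed fails the run):
1. the sleeve has been pushed down and the gauge has been kicked up loose in the socket (value of joint sleeve above 0.004 m and z of gauge in the frame of outlet between 0.0525 and 0.066 m), for 0.1 s.
2. the gauge is out of the coupler and the sleeve has snapped back up (value of joint sleeve below 0.001 m and z of gauge in the frame of outlet above 0.074 m), for 0.1 s.
At the end, for the whole second after the job is handed in: The gauge stands at rest in the rack's middle hole, its collar within 4 mm of the hole's centre and within 2.5 mm of the rack's top, tilted less than 0.12 rad; the coupler's sleeve is fully up (within 1 mm) (horizontal distance between gauge_collar and rack_hole1 below 0.004 m and z of gauge_collar in the frame of rack_hole1 below 0.0025 m and angle between gauge's own z axis and vertical below 0.12 rad and linear speed of gauge below 0.02 m/s and value of joint sleeve below 0.001 m); the robot touches nothing.
It fails at once if the fingers or arm force the outlet with more than 30 N (contact force between any of the fingers, the arm and outlet above 30 N).
It fails at once if the gauge is wrenched in the coupler with more than 40 N (contact force between gauge and outlet above 40 N).
It fails at once if the gauge is rammed on the rack with more than 40 N (contact force between gauge and rack above 40 N).
It fails at once if a plug in the rack is knocked or pulled out of its place (distance of any of plug_a, plug_b from where it was at the start of the episode above 0.01 m or angle between any of plug_a, plug_b's own z axis and vertical above 0.3 rad).
It also fails if it takes over 56 s, if anything falls off the work surface, if the arm or the gripper's body presses on something with over 40 N, if the wrist force passes 120 N, or if a joint passes its speed limit or range.

ROBOT

A 7-joint arm with a two-finger parallel gripper is mounted at the origin on the work surface. World frame = base frame: x ahead of the robot, y to its left, z up, the work surface at z = 0. Lengths are in m, angles in degrees, forces in N, time in s.
With the tool pointing down it reaches from about 0.4 to 0.85 m from the base axis. Payload 6.9 kg.
Tool frame: the origin (TCP) lies on the centre line of the jaws, within the pads' length; the fingertips stand 17 mm ahead of it and the grasp point (between the pads) lies 2 mm behind it (bot.tips_ahead is the distance from the TCP to the fingertips, in m); z points along the fingers, x is the direction in which the jaws open and shut, and the axes are right-handed (so a half turn about z gives the same grasp; the last joint's range is limited). The gripper opens to 85 mm and grips with 20 to 120 N. Pads are 22 mm wide; open, the fingers measure 114 mm over their backs; the gripper's body (76 mm by 85 mm) begins 54 mm behind the grasp point. The pads swing forward as they close: fully open they stand 13 mm farther back than shut.
Start: joints at [-66.091, 29.078, -13.613, 85.955, 7.202, 65.827, -8.869], TCP at [0.192, 0.595, 0.248] pointing down, gripper open.
Joint ranges: [-176.47, 176.47], [-13.61, 117.27], [-81.72, 77.17], [0.22, 143.17], [-87.28, 267.28], [10, 112.55], [-165.47, 165.47]. Speed limits (degrees/s): [136.94, 136.94, 180, 180, 180, 180, 180].

INTERFACE

Orientations are given as a 3x3 rotation matrix whose columns are the frame's x, y, z axes.
In Python, from workcell import bot gives the robot as it stands.
- The arm moves only by the tool drive_tool, never from a script. Its argument "rows" is a list of rows, each an object of numbers: "dx", "dy", "dz": the shift along the tool's x, y, z in mm; "roll": the turn about the tool's z in degrees; "hand": the closure, from 0 (fully open) to 1 (shut). A call has 1 to 12 rows; each row is the pose to reach, as a shift and turn from the pose commanded when the call began, along the tool's axes at that moment; what a row does not reach only later rows make up. A row lasts 1/12 s, in which the tool goes at most 41.7 mm and 7.16 degrees, less where a joint would pass 70% of its speed; a pose out of reach is approached as far as the arm can. A call with a gripper value outside its range is refused whole. The fingers move at their own pace and stop on an object; "newtons" is the grip in N (left out, the last holds). Time passes only in rows, so rows that repeat a pose let the fingers close. It gives the time, the measured TCP pose, the force and the opening at its end, in the units of the state.
- bot.read_state(): the state, without advancing time (a new reading comes with each control period).
- bot.capture(name): name is "side" or "top" or "wrist"; returns (picture, depth): 400x640x3 uint8, red, green, blue; 400x640 float32, m along the optical axis (not along the pixel's ray), 0 where there is no reading.
- bot.camera_info(name): a dict with "fx", "fy", "cx", "cy" (pixels), "k1" (the pictures are not rectified: a ray, as slopes to the right and down, at radius r is drawn at 1 + k1 r^2 times it, then the intrinsics apply), "position" and "orientation" of the camera in the world. Camera axes: x right, y up, looking along -z (the intrinsics and any distortion apply to the point x, -y, -z); pixel columns grow to the right and rows downward; lengths in m; the calibration is good to about 2 mm. A picture is of the moment at which its call begins: read the wrist's pose just before it. camera_info takes no time and is no camera call; for the wrist camera it gives the pose at the moment of the call.
- bot.finish_job(): hands the job in, once; it reports no verdict.
The state is a dict: "t": time; "q": joint angles; "joint_velocities": joint speeds; "joint_torque": joint torques, N m; "tcp_pos": TCP position; "orientation": TCP orientation; "ft_force": force on the tool from outside, world axes, zero at the start; "ft_torque": the same for the moment, N m; "gripper_width": opening from 0.0 (shut) to 1.0 (fully open).
Only numpy, scipy, OpenCV 4.12 (cv2) and the standard library are available. Lean on these libraries where they do the work, as an engineer would, in place of code of your own. Each camera call takes 0.05 s, during which the arm holds its last target. There are 200 camera calls.

## Working session

There is one attempt and no reset: what is moved stays moved. The work goes in short steps, Python scripts to look and compute and a tool call to move; the robot and the scene stay as the last step left them, time stands still between calls to the robot, and variables do not carry over. Pictures are saved under pics/ and viewed, about 8 in all and at most 12, crops included, and the job is handed in when it is done.

Besides the shell and the picture viewer there is one more tool, called after "Emit:" as name(argument=value, ...) on one line, values as JSON. drive_tool: Moves the arm, as the interface text tells. Its arguments: {"type":"object","properties":{"rows":{"type":"array","items":{"type":"object","properties":{"dx":{"type":"number"},"dy":{"type":"number"},"dz":{"type":"number"},"roll":{"type":"number"},"hand":{"type":"number"}}}},"newtons":{"type":"number"}},"required":["rows"]}

```bash
ls; mkdir -p pics
cat > h.py <<'E'
import numpy as np, cv2
from workcell import bot
def snap(n):
    info=bot.camera_info(n); p,d=bot.capture(n); return p,d,info
def ray(info,u,v):
    k=np.array([[info['fx'],0,info['cx']],[0,info['fy'],info['cy']],[0,0,1]],float)
    x,y=cv2.undistortPoints(np.array([[[u,v]]],float),k,np.array([info['k1'],0,0,0.]))[0,0]
    return np.array(info['position']),np.array(info['orientation'])@np.array([x,-y,-1.])
def plane(info,u,v,z):
    o,r=ray(info,u,v); return o+r*(z-o[2])/r[2]
def dpt(info,u,v,d):
    o,r=ray(info,u,v); return o+r*d
def save(n,p): cv2.imwrite('pics/'+n+'.png',p[...,::-1])
E
python3 - <<'E'
from h import *
s=bot.read_state(); print({k:np.round(v,3).tolist() for k,v in s.items()}, bot.tips_ahead)
for n in('top','side'):
    p,d,i=snap(n); save(n+'0',p); np.save(n+'0.npy',d); print(n,i)
E
```

```text
pics
{'t': 0.0, 'q': [-66.09, 29.127, -13.607, 86.009, 7.202, 65.827, -8.87], 'joint_velocities': [0.015, -0.094, -0.019, 0.022, -0.024, 0.046, -0.044], 'joint_torque': [0.0, -62.06, -2.186, -24.965, 0.013, 0.012, -0.0], 'tcp_pos': [0.192, 0.594, 0.247], 'orientation': [[0.307, 0.952, -0.001], [0.952, -0.307, -0.002], [-0.002, 0.0, -1.0]], 'ft_force': [0.25, 0.181, -0.033], 'ft_torque': [0.018, -0.025, 0.015], 'gripper_width': 0.997} 0.017
top {'fx': 477.82246400931035, 'fy': 477.82246400931035, 'cx': 325.742525464118, 'cy': 196.23148958656944, 'k1': -0.04807489955634224, 'position': array([0.26696394, 0.0143434 , 1.19051621]), 'orientation': array([[ 1.11240772e-02,  9.87295901e-01, -1.58502553e-01],
       [-9.99934482e-01,  1.14112912e-02,  9.02021201e-04],
       [ 2.69928062e-03,  1.58482134e-01,  9.87358155e-01]])}
side {'fx': 423.4975180972955, 'fy': 423.4975180972955, 'cx': 326.558336086985, 'cy': 199.9644457963945, 'k1': -0.08156853084051813, 'position': array([ 0.31597295, -0.64934954,  0.59220142]), 'orientation': array([[ 0.98751857,  0.108099  , -0.11454992],
       [-0.15655951,  0.59423522, -0.7889066 ],
       [-0.01721042,  0.79699379,  0.60374224]])}
```

View pics/top0.png

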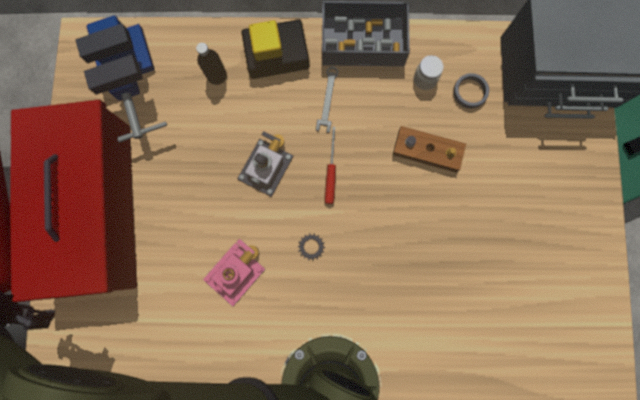

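View pics/side0.png

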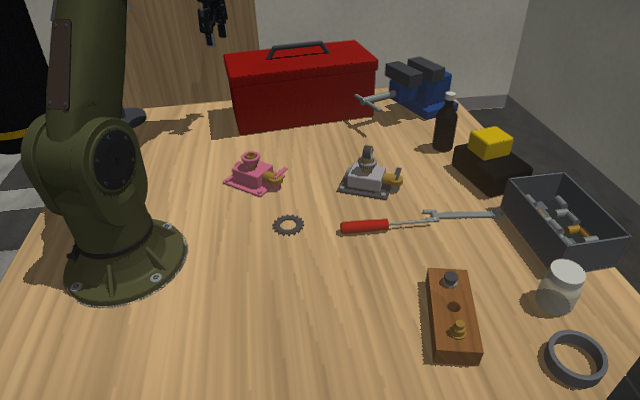

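Outlet: the grey one with the gauge is at top (265,165), side (368,178). The pink look-alike at top (235,270), side (255,172) is to be left alone. The rack is at top (430,150), side (454,315), with its hole near top (431,147).

Run:
```python
from h import *
t=cv2.imread('pics/top0.png'); s=cv2.imread('pics/side0.png')
a=cv2.resize(t[125:205,225:305],(400,400),interpolation=cv2.INTER_CUBIC)
b=cv2.resize(s[135:215,325:405],(400,400),interpolation=cv2.INTER_CUBIC)
c=cv2.resize(t[115:185,385:475],(514,400),interpolation=cv2.INTER_CUBIC)
cv2.imwrite('pics/crop.png',cv2.resize(np.hstack([a,b]),(800,400)))
it=bot.camera_info('top');d=np.load('top0.npy')
print('gauge',plane(it,264,160,.1),'hole',plane(it,431,147,.036), 'pink',plane(it,233,273,.04))
g=cv2.cvtColor(t,cv2.COLOR_BGR2HSV)
m=((g[...,0]<16)&(g[...,1]>120)&(g[...,2]<170)).astype(np.uint8);m[:115]=0;m[185:]=0;m[:,:385]=0;m[:,475:]=0
c=max(cv2.findContours(m,0,2)[0],key=cv2.contourArea);print(cv2.minAreaRect(c),cv2.contourArea(c))
H=d*0
for v in range(135,196):
  for u in range(235,296):
    if d[v,u]>0:H[v,u]=dpt(it,u,v,d[v,u])[2]
print(np.round(H[140:180:3,245:290:3]*1000).astype(int))
```

```text
gauge [0.52627925 0.15887573 0.1       ] hole [ 0.57983928 -0.24814611  0.036     ] pink [0.26381469 0.23224618 0.04      ]
((429.33233642578125, 149.11082458496094), (68.61842346191406, 30.480270385742188), 15.350136756896973) 1865.0
[[ -6  -5   0   1  -3   7   0  -2  -4  35  39  37  30  -1   0]
 [  1  -2  -1   1   8   7   6   7   1  44  40  39  36  -3   0]
 [ -5   0   1  -1   3  42   5   3  37  40  35  28  25  -2  -2]
 [  0  -2  -1   8  39  34  39  38  37  37  34  25  -2  -2   0]
 [ -1   1   6   8  41  37  41  41  42  39  33   4   5   5   0]
 [  1  -4   1  39 106   0  70  68  38  35  44  40   4   8   9]
 [ -5   5   6  98 105 104 100  99  69  39  43  38  38   6   7]
 [  2   8  43  70 100 106  99  89  70  41  37  38  16   7   4]
 [  8   3  42  67  79  81  94  66  68  40  42  31   5   3   1]
 [  6  38  36  67  72  60  62  67  39  36  38  13   1   3   4]
 [  8  38  37  41  39  70  68  39  41  37  29   9   7   1  -4]
 [ 35  38   0  39  37  40  41  39  35  36  12   4   6  -3  -1]
 [  7   4  35  40  36  42  36  43  41  28   8   5   9  -1   5]
 [  3  11  36  40  39  41  39  42  36   5   6  -1  -1  -3  -1]]
```

View pics/crop.png

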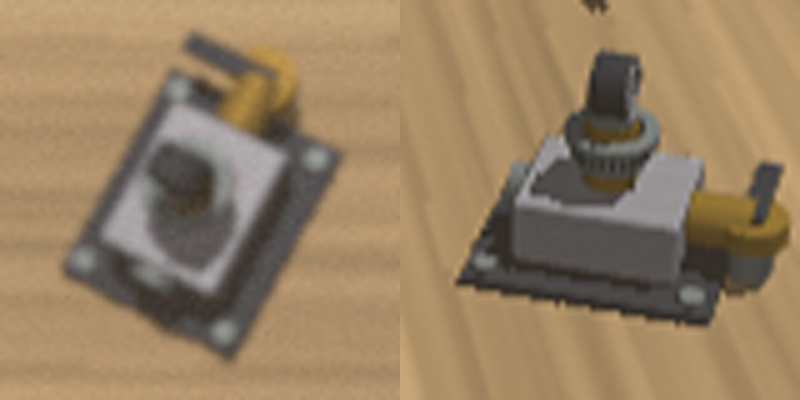

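The left crop shows the gauge's dark dial case edge-on at about (178,172), on the grey outlet, which matches the description. The right crop shows the dial case at (612,85), facing right (roughly +x). Next I move above it for a close look.

Run:
```python
from h import *
s=bot.read_state();i=bot.camera_info('wrist');R=s['orientation']
print(i['fx'],i['k1'],R.T@(i['position']-s['tcp_pos']),np.round(np.array(R).T@i['orientation'],3))
a=np.array([.525,.158,.26])
print(1000*R.T@(a-s['tcp_pos']))
it=bot.camera_info('top')
print(plane(it,260.5,159.5,.1))
```

```text
323.4778624004549 -0.05745776423365658 [ 0.00014087 -0.07918075 -0.12437455] [[ 1.     0.    -0.   ]
 [ 0.    -0.951 -0.31 ]
 [-0.     0.31  -0.951]]
[-313.15875171  451.15265663  -11.97150202]
[0.52739187 0.16712321 0.1       ]
```

Run:
```python
from h import *
it=bot.camera_info('top');d=np.load('top0.npy')
for u,v in[(50,170),(80,150),(90,260),(30,280),(100,290),(100,110),(50,200)]: print(u,v,dpt(it,u,v,d[v,u]).round(3))
```

```text
50 170 [0.472 0.596 0.218]
80 150 [0.525 0.554 0.184]
90 260 [0.286 0.509 0.185]
30 280 [0.242 0.637 0.183]
100 290 [0.224 0.484 0.182]
100 110 [0.618 0.52  0.18 ]
50 200 [0.409 0.591 0.216]
```

Emit:
drive_tool(rows=[{"dz": -40}, {"dz": -60, "dx": -10, "dy": 10, "roll": 7}, {"dx": -310, "dy": 450, "dz": -60, "roll": 97}, {"dx": -310, "dy": 450, "dz": -60, "roll": 97}, {"dx": -310, "dy": 450, "dz": -60, "roll": 97}, {"dx": -310, "dy": 450, "dz": -60, "roll": 97}, {"dx": -310, "dy": 450, "dz": -60, "roll": 97}, {"dx": -310, "dy": 450, "dz": -60, "roll": 97}, {"dx": -310, "dy": 450, "dz": -60, "roll": 97}, {"dx": -310, "dy": 450, "dz": -60, "roll": 97}, {"dx": -310, "dy": 450, "dz": -60, "roll": 97}, {"dx": -310, "dy": 450, "dz": -60, "roll": 97}])

```text
$.rows[0]: bad value
```

Emit:
drive_tool(rows=[{"dx": 0, "dy": 0, "dz": -40, "roll": 0, "hand": 0}, {"dx": -10, "dy": 10, "dz": -60, "roll": 7, "hand": 0}, {"dx": -310, "dy": 450, "dz": -60, "roll": 97, "hand": 0}, {"dx": -310, "dy": 450, "dz": -60, "roll": 97, "hand": 0}, {"dx": -310, "dy": 450, "dz": -60, "roll": 97, "hand": 0}, {"dx": -310, "dy": 450, "dz": -60, "roll": 97, "hand": 0}, {"dx": -310, "dy": 450, "dz": -60, "roll": 97, "hand": 0}, {"dx": -310, "dy": 450, "dz": -60, "roll": 97, "hand": 0}, {"dx": -310, "dy": 450, "dz": -60, "roll": 97, "hand": 0}, {"dx": -310, "dy": 450, "dz": -60, "roll": 97, "hand": 0}, {"dx": -310, "dy": 450, "dz": -60, "roll": 97, "hand": 0}, {"dx": -310, "dy": 450, "dz": -60, "roll": 97, "hand": 0}])

```text
t: 1.1
tcp_pos: [0.4545, 0.2513, 0.3082]
orientation: [[0.993, -0.119, -0.0], [-0.119, -0.993, -0.0], [-0.0, 0.0, -1.0]]
ft_force: [0.5, 0.9, -0.0]
gripper_width: 1.005
```

Emit:
drive_tool(rows=[{"dx": 80, "dy": 79, "dz": 58, "roll": 18, "hand": 0}, {"dx": 80, "dy": 79, "dz": 58, "roll": 18, "hand": 0}, {"dx": 80, "dy": 79, "dz": 58, "roll": 18, "hand": 0}, {"dx": 80, "dy": 79, "dz": 58, "roll": 18, "hand": 0}, {"dx": 80, "dy": 79, "dz": 58, "roll": 18, "hand": 0}, {"dx": 80, "dy": 79, "dz": 58, "roll": 18, "hand": 0}])

```text
t: 1.6
tcp_pos: [0.524, 0.1662, 0.25]
orientation: [[0.91, -0.414, -0.001], [-0.414, -0.91, 0.0], [-0.001, 0.0, -1.0]]
ft_force: [-0.6, 1.1, -0.5]
gripper_width: 0.997
```

Run:
```python
from h import *
s=bot.read_state();print(s['t'],s['tcp_pos'],s['orientation'][:,0])
p,d,i=snap('wrist');save('w1',p);np.save('w1.npy',d);import pickle;pickle.dump(i,open('w1.pkl','wb'))
```

```text
1.6 [0.523988   0.16623169 0.24998986] [ 0.91037976 -0.41377178 -0.00126388]
```

View pics/w1.png

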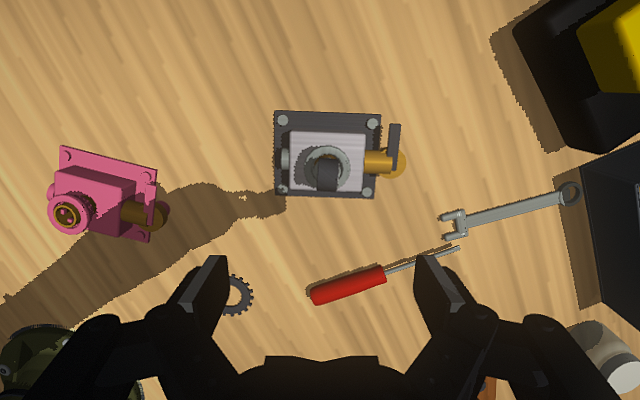

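The outlet is centred near (327,160), with the gauge on edge at (327,176) and well aligned with the image. The pink look-alike is at (105,200).

```bash
cat > m.py <<'E'
from h import *
def cloud(d,i,u0,u1,v0,v1):
    P=[dpt(i,u,v,d[v,u]) for v in range(v0,v1) for u in range(u0,u1) if d[v,u]>0]
    return np.array(P)
E
python3 - <<'E'
from m import *
import pickle
d=np.load('w1.npy');i=pickle.load(open('w1.pkl','rb'))
P=cloud(d,i,270,385,110,200)
G=P[P[:,2]>.082]
print('dial n',len(G),G.min(0),G.max(0),G.mean(0))
r=cv2.minAreaRect((G[:,:2]*1000).astype(np.float32));print(r)
F=P[(P[:,2]>.058)&(P[:,2]<.08)]; print('fl',len(F),np.median(F[:,2]),cv2.minEnclosingCircle((F[:,:2]*1000).astype(np.float32)))
B=P[(P[:,2]>.034)&(P[:,2]<.046)];print(cv2.minAreaRect((B[:,:2]*1000).astype(np.float32)))
print(np.histogram(P[:,2],bins=np.arange(0,.12,.005)))
p=cv2.imread('pics/w1.png')[100:210,265:390];cv2.imwrite('pics/w1c.png',cv2.resize(p,None,fx=5,fy=5,interpolation=cv2.INTER_CUBIC))
E
```

```text
dial n 703 [0.51813337 0.15478047 0.08258536] [0.54628536 0.18661307 0.10696299] [0.53338977 0.17216609 0.10136704]
((532.2221069335938, 169.5784454345703), (29.484943389892578, 18.76022720336914), 61.34014129638672)
fl 990 0.06828087391876725 ((531.8927001953125, 169.85304260253906), 22.84702491760254)
((538.4910278320312, 166.411865234375), (64.4940185546875, 109.80155944824219), 63.753326416015625)
(array([1988, 1781,   55,   39,   46,   95,  236, 2977,  147,    0,    3,
         11,  100,  788,   19,   73,    1,   15,   45,  119,  449,   74,
          0]), array([0.   , 0.005, 0.01 , 0.015, 0.02 , 0.025, 0.03 , 0.035, 0.04 ,
       0.045, 0.05 , 0.055, 0.06 , 0.065, 0.07 , 0.075, 0.08 , 0.085,
       0.09 , 0.095, 0.1  , 0.105, 0.11 , 0.115]))
```

View pics/w1c.png

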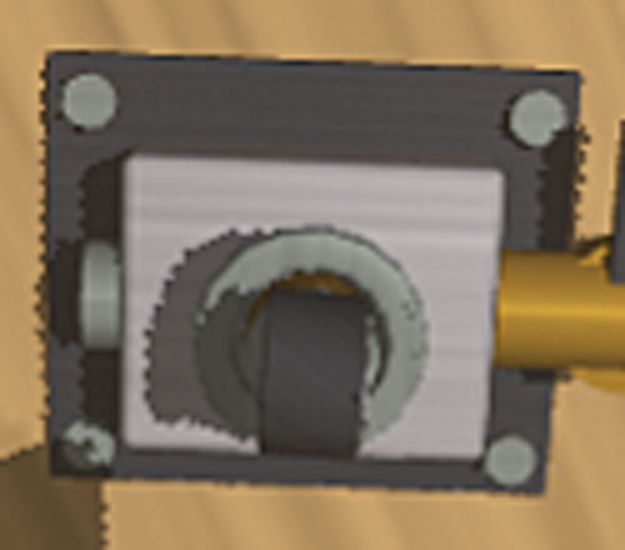

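The crop shows the flange ring at about (315,335) in crop pixels and the dial edge-on at (313,370). Centre is about (0.532, 0.170) and the dial axis about -28.7°. I go lower with the fingers at about 33 mm and check.

Emit:
drive_tool(rows=[{"dx": 6, "dy": -6.5, "dz": 40, "roll": 4.3, "hand": 0.61}, {"dx": 6, "dy": -6.5, "dz": 80, "roll": 4.3, "hand": 0.61}, {"dx": 6, "dy": -6.5, "dz": 105, "roll": 4.3, "hand": 0.61}, {"dx": 6, "dy": -6.5, "dz": 105, "roll": 4.3, "hand": 0.61}, {"dx": 6, "dy": -6.5, "dz": 105, "roll": 4.3, "hand": 0.61}, {"dx": 6, "dy": -6.5, "dz": 105, "roll": 4.3, "hand": 0.61}])

```text
t: 2.15
tcp_pos: [0.5334, 0.1703, 0.1473]
orientation: [[0.877, -0.48, 0.002], [-0.48, -0.877, 0.001], [0.002, -0.002, -1.0]]
ft_force: [0.5, 0.6, 0.8]
gripper_width: 0.392
```

Run:
```python
from m import *
s=bot.read_state();print(s['t'],s['tcp_pos'],s['orientation'][:,0],s['gripper_width'],s['ft_force'])
p,d,i=snap('wrist');save('w2',p);np.save('w2.npy',d)
P=cloud(d,i,150,500,20,400);T=(P-s['tcp_pos'])@s['orientation']
def show(n,M):
    print(n,len(M)); 
    if len(M)>20: print(cv2.minAreaRect((M[:,:2]*1000).astype(np.float32)),np.percentile(M[:,2]*1000,[2,50,98]).round(1),cv2.minEnclosingCircle((M[:,:2]*1000).astype(np.float32)))
near=np.hypot(T[:,0],T[:,1])<.03
show('dial',T[near&(P[:,2]>.082)&(P[:,2]<.112)]); show('fl',T[near&(P[:,2]>.06)&(P[:,2]<.078)])
f=(abs(T[:,1])<.02)&(P[:,2]>.118)&(P[:,2]<.15)
for sg in(-1,1):
    M=T[f&(T[:,0]*sg>0)&(abs(T[:,0])<.05)]; print('finger',len(M),(M.min(0)*1e3).round(1) if len(M) else'',(M.max(0)*1e3).round(1) if len(M) else'')
```

```text
2.15 [0.53335627 0.17029756 0.14729133] [ 0.87720755 -0.4801088   0.00156624] 0.391659557974704 [0.45710358 0.6109605  0.79534902]
dial 1534
((-0.8604021072387695, -0.5737695693969727), (18.953428268432617, 26.265901565551758), 0.36103054881095886) [41.8 44.9 59.2] ((-1.3651435375213623, -0.2552042007446289), 15.532382011413574)
fl 2017
((-1.3459949493408203, -0.9928131103515625), (40.82844543457031, 45.27498245239258), 88.57171630859375) [70.  79.  85.7] ((-1.3475948572158813, 1.1295921802520752), 22.853164672851562)
finger 666 [-30.1 -12.3  -2.7] [-16.1  10.9  18.7]
finger 655 [ 16.5 -12.2  -2.6] [30.4 11.1 18. ]
```

View pics/w2.png

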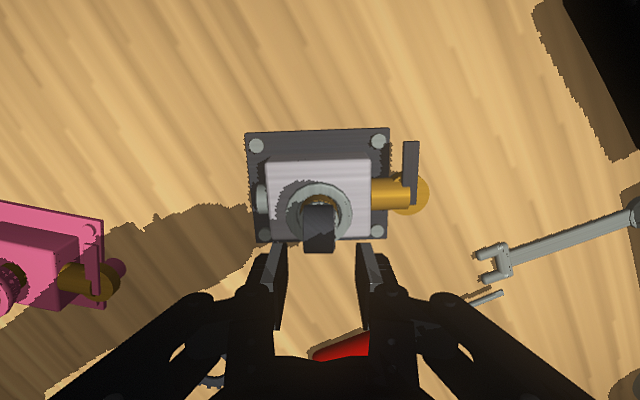

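The dial top is at (318,215), centred between the fingertips at (275,260) and (365,260), and the turn is right. The offset is only about -1 mm in x. I descend to just above the flange.

Emit:
drive_tool(rows=[{"dx": -1, "dy": -0.3, "dz": 20, "roll": 0, "hand": 0.61}, {"dx": -1, "dy": -0.3, "dz": 40, "roll": 0, "hand": 0.61}, {"dx": -1, "dy": -0.3, "dz": 52, "roll": 0, "hand": 0.61}, {"dx": -1, "dy": -0.3, "dz": 52, "roll": 0, "hand": 0.61}, {"dx": -1, "dy": -0.3, "dz": 52, "roll": 0, "hand": 0.61}])

```text
t: 2.62
tcp_pos: [0.5326, 0.1703, 0.0947]
orientation: [[0.877, -0.481, 0.002], [-0.481, -0.877, 0.001], [0.001, -0.001, -1.0]]
ft_force: [-0.6, 1.0, 0.6]
gripper_width: 0.392
```

Emit:
drive_tool(rows=[{"dx": 0, "dy": 0, "dz": 1, "roll": 0, "hand": 0.61}, {"dx": 0, "dy": 0, "dz": 2, "roll": 0, "hand": 0.61}, {"dx": 0, "dy": 0, "dz": 3, "roll": 0, "hand": 0.61}, {"dx": 0, "dy": 0, "dz": 3, "roll": 0, "hand": 0.61}])

```text
t: 2.95
tcp_pos: [0.5321, 0.17, 0.0909]
orientation: [[0.876, -0.482, 0.001], [-0.482, -0.876, 0.0], [0.001, -0.001, -1.0]]
ft_force: [0.4, -0.1, 0.7]
gripper_width: 0.393
```

Emit:
drive_tool(rows=[{"dx": 0, "dy": 0, "dz": 1, "roll": 0, "hand": 0.61}, {"dx": 0, "dy": 0, "dz": 1, "roll": 0, "hand": 0.61}, {"dx": 0, "dy": 0, "dz": 2, "roll": 0, "hand": 0.61}, {"dx": 0, "dy": 0, "dz": 2, "roll": 0, "hand": 0.61}])

```text
t: 3.28
tcp_pos: [0.5317, 0.1699, 0.0881]
orientation: [[0.876, -0.481, -0.0], [-0.481, -0.876, -0.0], [-0.0, 0.0, -1.0]]
ft_force: [-1.5, 0.1, -0.9]
gripper_width: 0.388
```

Emit:
drive_tool(rows=[{"dx": 0, "dy": 0, "dz": 1, "roll": 0, "hand": 0.61}, {"dx": 0, "dy": 0, "dz": 1, "roll": 0, "hand": 0.61}, {"dx": 0, "dy": 0, "dz": 1, "roll": 0, "hand": 0.61}])

```text
t: 3.53
tcp_pos: [0.5318, 0.1699, 0.0872]
orientation: [[0.876, -0.482, -0.0], [-0.482, -0.876, -0.0], [-0.0, 0.0, -1.0]]
ft_force: [-0.8, -0.4, 0.3]
gripper_width: 0.387
```

Emit:
drive_tool(rows=[{"dx": 0, "dy": 0, "dz": 1, "roll": 0, "hand": 0.61}, {"dx": 0, "dy": 0, "dz": 1, "roll": 0, "hand": 0.61}, {"dx": 0, "dy": 0, "dz": 1, "roll": 0, "hand": 0.61}])

```text
t: 3.78
tcp_pos: [0.5318, 0.1699, 0.0862]
orientation: [[0.876, -0.481, -0.0], [-0.481, -0.876, -0.0], [-0.0, 0.0, -1.0]]
ft_force: [-0.2, -0.7, 0.2]
gripper_width: 0.39
```

Emit:
drive_tool(rows=[{"dx": 0, "dy": 0, "dz": 1, "roll": 0, "hand": 0.61}, {"dx": 0, "dy": 0, "dz": 1, "roll": 0, "hand": 0.61}, {"dx": 0, "dy": 0, "dz": 1, "roll": 0, "hand": 0.61}])

```text
t: 4.03
tcp_pos: [0.5319, 0.1699, 0.0855]
orientation: [[0.876, -0.482, 0.0], [-0.482, -0.876, 0.0], [0.0, -0.0, -1.0]]
ft_force: [-0.8, -0.2, 3.9]
gripper_width: 0.392
```

Contact at about z=0.0856. Now I push the sleeve.

Emit:
drive_tool(rows=[{"dx": 0, "dy": 0, "dz": 1, "roll": 0, "hand": 0.61}, {"dx": 0, "dy": 0, "dz": 2, "roll": 0, "hand": 0.61}, {"dx": 0, "dy": 0, "dz": 3, "roll": 0, "hand": 0.61}, {"dx": 0, "dy": 0, "dz": 4, "roll": 0, "hand": 0.61}, {"dx": 0, "dy": 0, "dz": 4, "roll": 0, "hand": 0.61}])

```text
t: 4.45
tcp_pos: [0.5319, 0.1699, 0.0814]
orientation: [[0.876, -0.482, 0.0], [-0.482, -0.876, 0.0], [0.0, -0.0, -1.0]]
ft_force: [-1.4, 0.1, 6.7]
gripper_width: 0.391
```

Emit:
drive_tool(rows=[{"dx": 0, "dy": 0, "dz": 0.5, "roll": 0, "hand": 0.61}, {"dx": 0, "dy": 0, "dz": 1, "roll": 0, "hand": 0.61}, {"dx": 0, "dy": 0, "dz": 1, "roll": 0, "hand": 0.61}])

```text
t: 4.7
tcp_pos: [0.5319, 0.1699, 0.0804]
orientation: [[0.876, -0.482, 0.0], [-0.482, -0.876, 0.0], [0.0, -0.0, -1.0]]
ft_force: [-1.3, -0.1, 3.6]
gripper_width: 0.394
```

Emit:
drive_tool(rows=[{"dx": 0, "dy": 0, "dz": 0.5, "roll": 0, "hand": 0.61}, {"dx": 0, "dy": 0, "dz": 1, "roll": 0, "hand": 0.61}, {"dx": 0, "dy": 0, "dz": 1, "roll": 0, "hand": 0.61}])

```text
t: 4.95
tcp_pos: [0.5319, 0.1699, 0.0794]
orientation: [[0.876, -0.482, 0.0], [-0.482, -0.876, 0.0], [0.0, -0.0, -1.0]]
ft_force: [-1.9, -0.0, 7.6]
gripper_width: 0.392
```

Emit:
drive_tool(rows=[{"dx": 0, "dy": 0, "dz": 0.4, "roll": 0, "hand": 0.61}, {"dx": 0, "dy": 0, "dz": 0.8, "roll": 0, "hand": 0.61}, {"dx": 0, "dy": 0, "dz": 0.8, "roll": 0, "hand": 0.61}])

```text
t: 5.2
tcp_pos: [0.5319, 0.1699, 0.0787]
orientation: [[0.876, -0.482, 0.0], [-0.482, -0.876, 0.0], [0.0, -0.0, -1.0]]
ft_force: [-1.3, -0.7, 6.9]
gripper_width: 0.387
```

```bash
cat > g.py <<'E'
from m import *
s=bot.read_state();print(s['t'],s['tcp_pos'],s['gripper_width'],s['ft_force'])
p,d,i=snap('side');P=cloud(d,i,335,400,120,200)
G=P[(np.hypot(P[:,0]-.532,P[:,1]-.17)<.03)&(P[:,2]>.07)]
d0=np.load('side0.npy');P0=cloud(d0,i,335,400,120,200);G0=P0[(np.hypot(P0[:,0]-.532,P0[:,1]-.17)<.03)&(P0[:,2]>.07)]
for g in(G0,G):print(len(g),np.percentile(g[:,2]*1e3,[50,90,95,98,100]).round(1))
c=p[80:230,290:440];save('s%d'%(s['t']*100),cv2.resize(c,None,fx=4,fy=4,interpolation=cv2.INTER_CUBIC));print('s%d'%(s['t']*100))
E
python3 g.py
```

```text
5.2 [0.53189991 0.16989775 0.07868087] 0.3865565082192893 [-1.27792738 -0.6736679   6.94706837]
174 [ 91.3 104.6 105.1 105.8 107. ]
910 [131.6 169.4 173.1 176.2 182.2]
s520
```

```bash
cat > w.py <<'E'
from m import *
s=bot.read_state()
p,d,i=snap('wrist');P=cloud(d,i,200,440,150,400);T=(P-s['tcp_pos'])@s['orientation']
M=P[(abs(T[:,0]+.0)<.008)&(abs(T[:,1])<.016)&(P[:,2]<.13)]
print(s['t'],s['tcp_pos'],len(M),np.percentile(M[:,2]*1e3,[5,50,90,95,98]).round(1))
save('w%d'%(s['t']*100),p)
E
python3 w.py
python3 - <<'E'
from m import *
import pickle
d=np.load('w1.npy');i=pickle.load(open('w1.pkl','rb'));P=cloud(d,i,270,385,110,200);M=P[(np.hypot(P[:,0]-.532,P[:,1]-.17)<.016)&(P[:,2]>.08)];print(np.percentile(M[:,2]*1e3,[5,50,90,95,98]).round(1))
E
```

```text
5.25 [0.53191296 0.16992373 0.07870823] 4812 [ 61.  104.9 110.2 110.6 111. ]
[ 93.7 102.9 105.1 105.3 105.7]
```

View pics/s520.png

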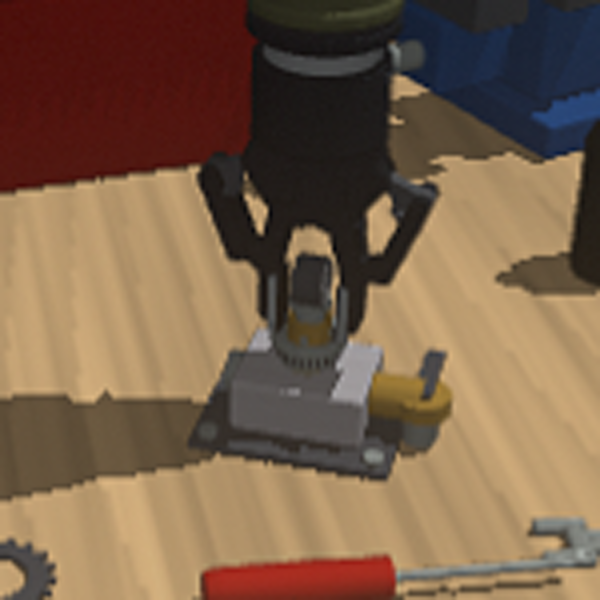

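The image shows the gauge at (312,280) between the fingers, standing higher. Depth puts the dial top at 110.6 mm, up from 105.3 mm, so it has been kicked. I raise to grasp height and check the centring.

Emit:
drive_tool(rows=[{"dx": 0, "dy": 0, "dz": -5, "roll": 0, "hand": 0.61}, {"dx": 0, "dy": 0, "dz": -17, "roll": 0, "hand": 0.61}, {"dx": 0, "dy": 0, "dz": -28, "roll": 0, "hand": 0.61}, {"dx": 0, "dy": 0, "dz": -28, "roll": 0, "hand": 0.61}, {"dx": 0, "dy": 0, "dz": -28, "roll": 0, "hand": 0.61}])

```text
t: 5.72
tcp_pos: [0.5321, 0.17, 0.1066]
orientation: [[0.876, -0.481, 0.001], [-0.481, -0.876, 0.0], [0.001, -0.001, -1.0]]
ft_force: [-0.3, -1.0, 0.2]
gripper_width: 0.393
```

```bash
python3 w.py
python3 - <<'E'
from m import *
s=bot.read_state();p,d,i=snap('wrist');P=cloud(d,i,200,440,100,400);T=(P-s['tcp_pos'])@s['orientation']*1e3
M=T[(abs(T[:,0])<14)&(abs(T[:,1])<18)&(P[:,2]<.116)&(P[:,2]>.100)];print(np.percentile(M,[1,99],axis=0).round(1),s['orientation'])
print(cv2.minAreaRect(M[:,:2].astype(np.float32)))
for sg in(-1,1):
    F=T[(abs(T[:,1])<10)&(T[:,0]*sg>14)&(T[:,0]*sg<28)&(T[:,2]>0)&(T[:,2]<25)];print(np.percentile(F,[1,99],axis=0).round(1))
E
```

```text
5.7167 [0.53206247 0.16999253 0.10662018] 3086 [ 62.4 105.9 110.4 110.7 111. ]
[[ -8.9 -14.6  -5.3]
 [  9.3  10.7   5.8]] [[ 8.76493795e-01 -4.81413128e-01 -1.67054289e-04]
 [-4.81413136e-01 -8.76493806e-01 -9.35539393e-06]
 [-1.41918240e-04  8.86220741e-05 -9.99999986e-01]]
((0.4778480529785156, -1.8897905349731445), (27.040386199951172, 19.0274600982666), 89.91000366210938)
[[-27.9  -9.7   0.2]
 [-16.2   9.6  17.7]]
[[16.5 -9.8  0.3]
 [27.9  9.5 17.5]]
```

Centred within 0.5 mm. I grip now.

Emit:
drive_tool(newtons=60, rows=[{"dx": 0, "dy": 0, "dz": 0, "roll": 0, "hand": 0.7}, {"dx": 0, "dy": 0, "dz": 0, "roll": 0, "hand": 0.8}, {"dx": 0, "dy": 0, "dz": 0, "roll": 0, "hand": 0.85}, {"dx": 0, "dy": 0, "dz": 0, "roll": 0, "hand": 0.85}, {"dx": 0, "dy": 0, "dz": 0, "roll": 0, "hand": 0.85}, {"dx": 0, "dy": 0, "dz": 0, "roll": 0, "hand": 0.85}])

```text
t: 6.32
tcp_pos: [0.5314, 0.1698, 0.106]
orientation: [[0.876, -0.482, -0.001], [-0.482, -0.876, -0.0], [-0.001, 0.001, -1.0]]
ft_force: [-0.2, -0.3, -3.0]
gripper_width: 0.198
```

Emit:
drive_tool(rows=[{"dx": 0, "dy": 0, "dz": -1, "roll": 0, "hand": 0.85}, {"dx": 0, "dy": 0, "dz": -2, "roll": 0, "hand": 0.85}, {"dx": 0, "dy": 0, "dz": -3, "roll": 0, "hand": 0.85}, {"dx": 0, "dy": 0, "dz": -3, "roll": 0, "hand": 0.85}])

```text
t: 6.65
tcp_pos: [0.5314, 0.1698, 0.1093]
orientation: [[0.876, -0.482, -0.001], [-0.482, -0.876, -0.0], [-0.001, 0.001, -1.0]]
ft_force: [-1.6, 0.2, -7.6]
gripper_width: 0.195
```

Emit:
drive_tool(rows=[{"dx": 0, "dy": 0, "dz": -1, "roll": 0, "hand": 0.85}, {"dx": 0, "dy": 0, "dz": -2, "roll": 0, "hand": 0.85}, {"dx": 0, "dy": 0, "dz": -3, "roll": 0, "hand": 0.85}, {"dx": 0, "dy": 0, "dz": -4, "roll": 0, "hand": 0.85}, {"dx": 0, "dy": 0, "dz": -5, "roll": 0, "hand": 0.85}, {"dx": 0, "dy": 0, "dz": -5, "roll": 0, "hand": 0.85}])

```text
t: 7.15
tcp_pos: [0.5322, 0.17, 0.1151]
orientation: [[0.876, -0.482, 0.001], [-0.482, -0.876, 0.0], [0.001, -0.001, -1.0]]
ft_force: [-0.4, 0.2, -0.7]
gripper_width: 0.193
```

Emit:
drive_tool(rows=[{"dx": 0, "dy": 0, "dz": -3, "roll": 0, "hand": 0.85}, {"dx": 0, "dy": 0, "dz": -6, "roll": 0, "hand": 0.85}, {"dx": 0, "dy": 0, "dz": -10, "roll": 0, "hand": 0.85}, {"dx": 0, "dy": 0, "dz": -15, "roll": 0, "hand": 0.85}, {"dx": 0, "dy": 0, "dz": -20, "roll": 0, "hand": 0.85}, {"dx": 0, "dy": 0, "dz": -30, "roll": 0, "hand": 0.85}, {"dx": 0, "dy": 0, "dz": -45, "roll": 0, "hand": 0.85}, {"dx": 0, "dy": 0, "dz": -60, "roll": 0, "hand": 0.85}, {"dx": 0, "dy": 0, "dz": -60, "roll": 0, "hand": 0.85}])

```text
t: 7.9
tcp_pos: [0.5335, 0.1701, 0.1779]
orientation: [[0.876, -0.482, 0.005], [-0.482, -0.876, 0.002], [0.003, -0.004, -1.0]]
ft_force: [1.0, -0.4, -1.5]
gripper_width: 0.195
```

```bash
cat > rk.py <<'E'
from m import *
p,d,i=snap('top');t=cv2.cvtColor(p,cv2.COLOR_RGB2HSV)
save('top%d'%(bot.read_state()['t']*100),cv2.resize(p[115:185,385:475],None,fx=8,fy=8,interpolation=cv2.INTER_CUBIC))
P=cloud(np.load('top0.npy'),i,380,480,110,190);M=P[(P[:,2]>.030)&(P[:,2]<.042)]
r=cv2.minAreaRect((M[:,:2]*1e3).astype(np.float32));print('rack top rect',r,np.median(M[:,2]))
E
python3 - <<'E'
from m import *
s=bot.read_state();print(s['tcp_pos'],s['q'],s['ft_force'],s['gripper_width'])
p,d,i=snap('side');c=p[60:210,290:440];save('sout',cv2.resize(c,None,fx=4,fy=4))
E
python3 rk.py
```

```text
[0.53347657 0.17010736 0.17788542] [-30.75838132  27.6242567   15.94633923 102.25595722  -9.43325932
  51.11846899 -39.43707678] [ 1.04534677 -0.40243381 -1.51434282] 0.1949245322205494
rack top rect ((578.9513549804688, -245.71212768554688), (171.62355041503906, 73.03661346435547), 74.97489929199219) 0.03582723925842046
```

View pics/sout.png

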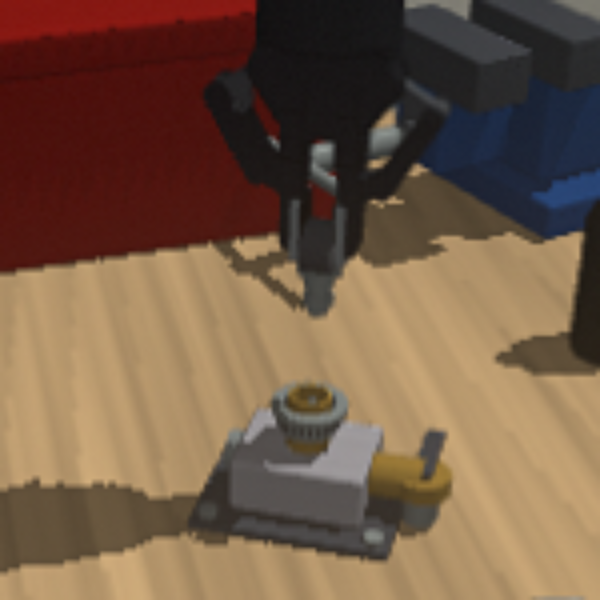

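Sleeve is back up at (312,400) and the gauge hangs clear at (318,290). I carry it above the rack, lining the jaws up with the rack's x.

Emit:
drive_tool(rows=[{"dx": 20, "dy": 28, "dz": 0, "roll": -2, "hand": 0.85}, {"dx": 241, "dy": 343, "dz": 0, "roll": -13.8, "hand": 0.85}, {"dx": 241, "dy": 343, "dz": 0, "roll": -13.8, "hand": 0.85}, {"dx": 241, "dy": 343, "dz": 0, "roll": -13.8, "hand": 0.85}, {"dx": 241, "dy": 343, "dz": 0, "roll": -13.8, "hand": 0.85}, {"dx": 241, "dy": 343, "dz": 0, "roll": -13.8, "hand": 0.85}, {"dx": 241, "dy": 343, "dz": 0, "roll": -13.8, "hand": 0.85}, {"dx": 241, "dy": 343, "dz": 0, "roll": -13.8, "hand": 0.85}, {"dx": 241, "dy": 343, "dz": 0, "roll": -13.8, "hand": 0.85}, {"dx": 241, "dy": 343, "dz": 0, "roll": -13.8, "hand": 0.85}, {"dx": 241, "dy": 343, "dz": 0, "roll": -13.8, "hand": 0.85}, {"dx": 241, "dy": 343, "dz": 0, "roll": -13.8, "hand": 0.85}])

```text
t: 9.0
tcp_pos: [0.5763, -0.2523, 0.1733]
orientation: [[0.964, -0.265, -0.002], [-0.265, -0.964, -0.002], [-0.001, 0.003, -1.0]]
ft_force: [0.3, 1.0, -2.2]
gripper_width: 0.197
```

Emit:
drive_tool(rows=[{"dx": 0, "dy": 0, "dz": 0, "roll": 0, "hand": 0.85}, {"dx": 0, "dy": 0, "dz": 0, "roll": 0, "hand": 0.85}, {"dx": 0, "dy": 0, "dz": 0, "roll": 0, "hand": 0.85}])

```text
t: 9.25
tcp_pos: [0.5781, -0.2445, 0.1741]
orientation: [[0.967, -0.256, -0.001], [-0.256, -0.967, 0.001], [-0.001, -0.001, -1.0]]
ft_force: [-0.7, -0.4, -0.4]
gripper_width: 0.199
```

Run:
```python
from m import *
import pickle
s=bot.read_state();print(s['t'],s['tcp_pos'],s['orientation'][:,0],s['q'].round(0))
p,d,i=snap('wrist');save('w3',p);np.save('w3.npy',d);pickle.dump((i,s),open('w3.pkl','wb'))
```

```text
9.25 [ 0.57808835 -0.24452569  0.17406419] [ 0.966656   -0.25607642 -0.00102627] [13. 33. 12. 92. -8. 56. 13.]
```

View pics/w3.png

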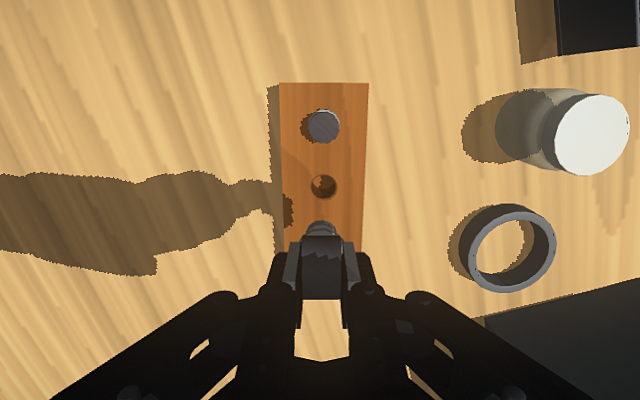

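The hole is at (323,186), with the steel plug at (323,126). The gauge hangs at (322,260), its nipple top visible at (321,228).

Run:
```python
from m import *
import pickle
i,s=pickle.load(open('w3.pkl','rb'));d=np.load('w3.npy');p=cv2.imread('pics/w3.png')
g=cv2.cvtColor(p,cv2.COLOR_BGR2GRAY)[165:207,300:346]
m=(cv2.GaussianBlur(g,(3,3),0)<80).astype(np.uint8)
print(np.percentile(g,[2,10,50,90]))
c=max(cv2.findContours(m,0,2)[0],key=cv2.contourArea);e=cv2.minEnclosingCircle(c);x,y,w,h=cv2.boundingRect(c);print(cv2.contourArea(c),e,(x+300,y+165,w,h))
R=s['orientation']
def T(q): return ((q-s['tcp_pos'])@R*1e3).round(1)
print('hole bbox ctr',T(plane(i,x+300+w/2,y+165+h/2,.036)))
P=cloud(d,i,270,375,80,250);Q=(P-s['tcp_pos'])@R*1e3
# hole by depth: points lower than rack top inside
uv=np.array([(u,v) for v in range(170,205) for u in range(303,344) if d[v,u]>0 and dpt(i,u,v,d[v,u])[2]<.030]);print(len(uv),uv.min(0),uv.max(0)+1,'depth ctr',T(plane(i,*((uv.min(0)+uv.max(0)+1)/2),.036)))
M=P[(P[:,2]>.031)&(P[:,2]<.041)];print('rack z',np.median(M[:,2]))
r=cv2.minAreaRect((Q[(P[:,2]>.031)&(P[:,2]<.041)][:,:2]).astype(np.float32));print('rack',r)
N=Q[(abs(Q[:,0])<14)&(abs(Q[:,1])<15)&(Q[:,2]>20)&(Q[:,2]<60)];print('nipple',len(N),np.percentile(N,[2,50,98],axis=0).round(1))
pl=Q[(P[:,2]>.046)&(P[:,2]<.06)&(Q[:,1]<-30)];print('plug_b',len(pl),cv2.minEnclosingCircle(pl[:,:2].astype(np.float32)))
for z0,z1 in((20,27),(27,32),(32,46),(46,53)):
    k=N[(N[:,2]>z0)&(N[:,2]<z1)]
    if len(k)>5:print(z0,len(k),np.percentile(k,[1,99],axis=0).round(1))
```

```text
[ 46.  59. 112. 121.]
363.5 ((23.29069709777832, 21.726743698120117), 12.41150188446045) (311, 175, 25, 24)
hole bbox ctr [  2.4  -1.3 138.1]
415 [312 176] [336 198] depth ctr [  2.8  -1.3 138.1]
rack z 0.034855560000078945
rack ((2.2086868286132812, -13.814834594726562), (70.24012756347656, 144.36277770996094), 0.07498621195554733)
nipple 392 [[ -8.3 -13.   22.4]
 [  0.2  -9.1  32.4]
 [  8.3  -4.5  46. ]]
plug_b 779 ((2.4033989906311035, -52.58537673950195), 12.003753662109375)
20 196 [[ -9.9 -13.2  22. ]
 [ 11.   -7.2  26.8]]
32 189 [[-7.8 -9.4 38. ]
 [ 8.2 -3.2 45.8]]
46 7 [[-6.5 -8.5 46. ]
 [ 8.5 -2.5 46.5]]
```

Emit:
drive_tool(rows=[{"dx": 2.2, "dy": -0.8, "dz": 25, "roll": 0, "hand": 0.85}, {"dx": 2.2, "dy": -0.8, "dz": 50, "roll": 0, "hand": 0.85}, {"dx": 2.2, "dy": -0.8, "dz": 70, "roll": 0, "hand": 0.85}, {"dx": 2.2, "dy": -0.8, "dz": 75, "roll": 0, "hand": 0.85}, {"dx": 2.2, "dy": -0.8, "dz": 75, "roll": 0, "hand": 0.85}, {"dx": 2.2, "dy": -0.8, "dz": 75, "roll": 0, "hand": 0.85}])

```text
t: 9.8
tcp_pos: [0.5807, -0.2461, 0.1002]
orientation: [[0.966, -0.258, 0.001], [-0.258, -0.966, -0.0], [0.001, 0.0, -1.0]]
ft_force: [0.2, -0.1, -2.0]
gripper_width: 0.195
```

Run:
```python
from m import *
s=bot.read_state();print(s['t'],s['tcp_pos'],s['orientation'][:,0],s['ft_force'])
p,d,i=snap('wrist')
R=s['orientation'];P=cloud(d,i,180,460,100,330);Q=(P-s['tcp_pos'])@R*1e3
a=(P[:,2]>.031)&(P[:,2]<.041);print('rack',cv2.minAreaRect(Q[a][:,:2].astype(np.float32)))
N=Q[(abs(Q[:,0])<14)&(abs(Q[:,1])<15)&(Q[:,2]>20)&(Q[:,2]<57)]
for z0,z1 in((20,27),(28,45),(45,51),(51,57)):
    k=N[(N[:,2]>z0)&(N[:,2]<z1)]
    if len(k)>5:print(z0,len(k),np.percentile(k,[1,99],axis=0).round(1))
h=Q[(P[:,2]<.028)&(abs(Q[:,0])<14)&(abs(Q[:,1])<20)]
print('hole',len(h),np.percentile(h,[1,99],axis=0).round(1))
pl=Q[(P[:,2]>.046)&(P[:,2]<.06)&(Q[:,1]<-30)];print('plug_b',len(pl),cv2.minEnclosingCircle(pl[:,:2].astype(np.float32)))
save('w4',cv2.resize(p[120:320,200:440],None,fx=3,fy=3,interpolation=cv2.INTER_CUBIC))
```

```text
9.8 [ 0.58073784 -0.24614006  0.10022772] [ 9.66215676e-01 -2.57734279e-01  5.55750903e-04] [ 0.16714716 -0.1400167  -1.96301287]
rack ((-1.2512550354003906, 4.714195251464844), (70.15950775146484, 158.36753845214844), 0.06472321599721909)
20 195 [[ -9.9 -13.3  22.3]
 [ 11.   -6.8  26.6]]
28 174 [[-7.8 -9.3 38.3]
 [ 8.1 -2.5 44.8]]
45 21 [[-7.7 -9.  45. ]
 [ 7.9 -3.5 46.8]]
hole 496 [[-11.1  -1.   73.1]
 [  8.9   9.   97.5]]
plug_b 1530 ((-0.9404354691505432, -53.752784729003906), 11.914130210876465)
```

View pics/w4.png

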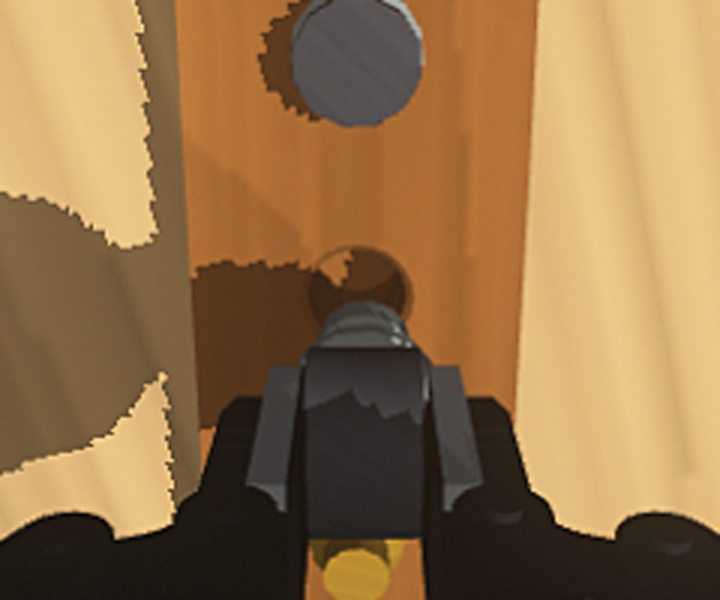

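Run:
```python
from m import *
i=bot.camera_info('wrist');s=bot.read_state();print(s['tcp_pos'])
for c in((360,245),(307,285),(413,285)):
    q=plane(i,200+(c[0]+.5)/3-.5,120+(c[1]+.5)/3-.5,.036);print(((q-s['tcp_pos'])@s['orientation']*1e3).round(1))
```

```text
[ 0.58110125 -0.2465376   0.10087288]
[ -0.6 -13.9  64.9]
[-11.7  -5.   64.8]
[10.5 -5.  64.9]
```

The rack and hole sit about 1.2 mm to -x and 2 mm to -y of the gauge axis. I correct that and lower slowly.

Emit:
drive_tool(rows=[{"dx": -1.2, "dy": -2, "dz": 0, "roll": 0, "hand": 0.85}, {"dx": -1.2, "dy": -2, "dz": 4, "roll": 0, "hand": 0.85}, {"dx": -1.2, "dy": -2, "dz": 8, "roll": 0, "hand": 0.85}, {"dx": -1.2, "dy": -2, "dz": 12, "roll": 0, "hand": 0.85}, {"dx": -1.2, "dy": -2, "dz": 14, "roll": 0, "hand": 0.85}, {"dx": -1.2, "dy": -2, "dz": 16, "roll": 0, "hand": 0.85}, {"dx": -1.2, "dy": -2, "dz": 17, "roll": 0, "hand": 0.85}, {"dx": -1.2, "dy": -2, "dz": 17, "roll": 0, "hand": 0.85}])

```text
t: 10.52
tcp_pos: [0.5794, -0.2443, 0.0821]
orientation: [[0.966, -0.259, -0.001], [-0.259, -0.966, 0.0], [-0.001, 0.0, -1.0]]
ft_force: [-0.2, 0.5, -0.7]
gripper_width: 0.202
```

Emit:
drive_tool(rows=[{"dx": 0, "dy": 0, "dz": 1, "roll": 0, "hand": 0.85}, {"dx": 0, "dy": 0, "dz": 2, "roll": 0, "hand": 0.85}, {"dx": 0, "dy": 0, "dz": 3, "roll": 0, "hand": 0.85}, {"dx": 0, "dy": 0, "dz": 3, "roll": 0, "hand": 0.85}])

```text
t: 10.85
tcp_pos: [0.5795, -0.2443, 0.0793]
orientation: [[0.966, -0.259, -0.0], [-0.259, -0.966, 0.0], [-0.0, -0.0, -1.0]]
ft_force: [0.8, -0.5, -1.0]
gripper_width: 0.198
```

Emit:
drive_tool(rows=[{"dx": 0, "dy": 0, "dz": 1, "roll": 0, "hand": 0.85}, {"dx": 0, "dy": 0, "dz": 2, "roll": 0, "hand": 0.85}, {"dx": 0, "dy": 0, "dz": 3, "roll": 0, "hand": 0.85}, {"dx": 0, "dy": 0, "dz": 3, "roll": 0, "hand": 0.85}])

```text
t: 11.18
tcp_pos: [0.5795, -0.2443, 0.0762]
orientation: [[0.966, -0.259, -0.0], [-0.259, -0.966, 0.0], [-0.0, -0.0, -1.0]]
ft_force: [0.5, -0.7, -1.8]
gripper_width: 0.197
```

It is entering freely.

Emit:
drive_tool(rows=[{"dx": 0, "dy": 0, "dz": 1, "roll": 0, "hand": 0.85}, {"dx": 0, "dy": 0, "dz": 3, "roll": 0, "hand": 0.85}, {"dx": 0, "dy": 0, "dz": 5, "roll": 0, "hand": 0.85}, {"dx": 0, "dy": 0, "dz": 7, "roll": 0, "hand": 0.85}, {"dx": 0, "dy": 0, "dz": 9, "roll": 0, "hand": 0.85}, {"dx": 0, "dy": 0, "dz": 10, "roll": 0, "hand": 0.85}, {"dx": 0, "dy": 0, "dz": 10, "roll": 0, "hand": 0.85}])

```text
t: 11.77
tcp_pos: [0.5794, -0.2443, 0.0661]
orientation: [[0.966, -0.259, -0.001], [-0.259, -0.966, 0.0], [-0.001, 0.0, -1.0]]
ft_force: [-0.3, -0.5, -0.5]
gripper_width: 0.195
```

Emit:
drive_tool(rows=[{"dx": 0, "dy": 0, "dz": 1, "roll": 0, "hand": 0.85}, {"dx": 0, "dy": 0, "dz": 2, "roll": 0, "hand": 0.85}, {"dx": 0, "dy": 0, "dz": 2, "roll": 0, "hand": 0.85}])

```text
t: 12.02
tcp_pos: [0.5795, -0.2443, 0.0643]
orientation: [[0.966, -0.259, -0.0], [-0.259, -0.966, 0.0], [-0.0, 0.0, -1.0]]
ft_force: [0.0, 0.2, -0.8]
gripper_width: 0.197
```

Emit:
drive_tool(rows=[{"dx": 0, "dy": 0, "dz": 1, "roll": 0, "hand": 0.85}, {"dx": 0, "dy": 0, "dz": 1, "roll": 0, "hand": 0.85}])

```text
t: 12.18
tcp_pos: [0.5796, -0.2443, 0.0634]
orientation: [[0.966, -0.259, -0.0], [-0.259, -0.966, -0.0], [-0.0, 0.0, -1.0]]
ft_force: [0.9, -0.6, -1.3]
gripper_width: 0.197
```

Emit:
drive_tool(rows=[{"dx": 0, "dy": 0, "dz": 0.5, "roll": 0, "hand": 0.85}, {"dx": 0, "dy": 0, "dz": 0.5, "roll": 0, "hand": 0.85}])

```text
t: 12.35
tcp_pos: [0.5796, -0.2443, 0.063]
orientation: [[0.966, -0.259, 0.0], [-0.259, -0.966, -0.0], [0.0, 0.0, -1.0]]
ft_force: [-0.3, 0.5, -0.1]
gripper_width: 0.197
```

Emit:
drive_tool(rows=[{"dx": 0, "dy": 0, "dz": 0.7, "roll": 0, "hand": 0.85}, {"dx": 0, "dy": 0, "dz": 0.7, "roll": 0, "hand": 0.85}, {"dx": 0, "dy": 0, "dz": 0.7, "roll": 0, "hand": 0.85}])

```text
t: 12.6
tcp_pos: [0.5796, -0.2443, 0.0622]
orientation: [[0.966, -0.259, -0.0], [-0.259, -0.966, 0.0], [-0.0, 0.0, -1.0]]
ft_force: [-0.8, 0.4, -1.1]
gripper_width: 0.193
```

Emit:
drive_tool(rows=[{"dx": 0, "dy": 0, "dz": 0.7, "roll": 0, "hand": 0.85}, {"dx": 0, "dy": 0, "dz": 0.7, "roll": 0, "hand": 0.85}, {"dx": 0, "dy": 0, "dz": 0.7, "roll": 0, "hand": 0.85}])

```text
t: 12.85
tcp_pos: [0.5796, -0.2443, 0.0615]
orientation: [[0.966, -0.259, -0.0], [-0.259, -0.966, 0.0], [-0.0, 0.0, -1.0]]
ft_force: [-1.1, -0.4, -0.5]
gripper_width: 0.197
```

Emit:
drive_tool(rows=[{"dx": 0, "dy": 0, "dz": 0.6, "roll": 0, "hand": 0.85}, {"dx": 0, "dy": 0, "dz": 0.6, "roll": 0, "hand": 0.85}, {"dx": 0, "dy": 0, "dz": 0.6, "roll": 0, "hand": 0.85}])

```text
t: 13.1
tcp_pos: [0.5797, -0.2443, 0.0611]
orientation: [[0.966, -0.259, 0.0], [-0.259, -0.966, -0.0], [0.0, 0.0, -1.0]]
ft_force: [0.4, 0.3, -1.5]
gripper_width: 0.194
```

Emit:
drive_tool(rows=[{"dx": 0, "dy": 0, "dz": 0.6, "roll": 0, "hand": 0.85}, {"dx": 0, "dy": 0, "dz": 0.6, "roll": 0, "hand": 0.85}, {"dx": 0, "dy": 0, "dz": 0.6, "roll": 0, "hand": 0.85}])

```text
t: 13.35
tcp_pos: [0.5797, -0.2444, 0.061]
orientation: [[0.966, -0.259, 0.0], [-0.259, -0.966, -0.0], [0.0, -0.0, -1.0]]
ft_force: [-1.9, 1.4, 5.4]
gripper_width: 0.194
```

Emit:
drive_tool(rows=[{"dx": 0, "dy": 0, "dz": 0.6, "roll": 0, "hand": 0.85}, {"dx": 0, "dy": 0, "dz": 0.6, "roll": 0, "hand": 0.85}, {"dx": 0, "dy": 0, "dz": 0.6, "roll": 0, "hand": 0.85}])

```text
t: 13.6
tcp_pos: [0.5796, -0.2444, 0.061]
orientation: [[0.966, -0.259, 0.001], [-0.259, -0.966, -0.0], [0.001, -0.0, -1.0]]
ft_force: [-3.1, 1.6, 9.9]
gripper_width: 0.197
```

Emit:
drive_tool(rows=[{"dx": 0, "dy": 0, "dz": 0.5, "roll": 0, "hand": 0.85}, {"dx": 0, "dy": 0, "dz": 0.5, "roll": 0, "hand": 0.85}, {"dx": 0, "dy": 0, "dz": 0.5, "roll": 0, "hand": 0.85}])

```text
t: 13.85
tcp_pos: [0.5797, -0.2444, 0.061]
orientation: [[0.966, -0.259, 0.001], [-0.259, -0.966, -0.0], [0.001, -0.0, -1.0]]
ft_force: [-3.9, 3.4, 14.2]
gripper_width: 0.192
```

The collar has landed (TCP at 61.0 mm, as predicted). I ease off, open and retreat upward.

Emit:
drive_tool(rows=[{"dx": 0, "dy": 0, "dz": -1.3, "roll": 0, "hand": 0.85}, {"dx": 0, "dy": 0, "dz": -1.3, "roll": 0, "hand": 0.78}, {"dx": 0, "dy": 0, "dz": -1.3, "roll": 0, "hand": 0.7}, {"dx": 0, "dy": 0, "dz": -1.3, "roll": 0, "hand": 0.6}, {"dx": 0, "dy": 0, "dz": -1.3, "roll": 0, "hand": 0.55}, {"dx": 0, "dy": 0, "dz": -1.3, "roll": 0, "hand": 0.55}, {"dx": 0, "dy": 0, "dz": -1.3, "roll": 0, "hand": 0.55}])

```text
t: 14.43
tcp_pos: [0.5796, -0.2443, 0.0604]
orientation: [[0.966, -0.259, -0.0], [-0.259, -0.966, 0.0], [-0.0, 0.0, -1.0]]
ft_force: [0.2, -0.1, 0.7]
gripper_width: 0.445
```

Emit:
drive_tool(rows=[{"dx": 0, "dy": 0, "dz": -10, "roll": 0, "hand": 0.55}, {"dx": 0, "dy": 0, "dz": -30, "roll": 0, "hand": 0.55}, {"dx": 0, "dy": 0, "dz": -60, "roll": 0, "hand": 0.55}, {"dx": 0, "dy": 0, "dz": -100, "roll": 0, "hand": 0.55}, {"dx": 0, "dy": 0, "dz": -120, "roll": 0, "hand": 0.55}, {"dx": 0, "dy": 0, "dz": -120, "roll": 0, "hand": 0.55}, {"dx": 0, "dy": 0, "dz": -120, "roll": 0, "hand": 0.55}])

```text
t: 15.02
tcp_pos: [0.5802, -0.2447, 0.1827]
orientation: [[0.966, -0.259, 0.003], [-0.259, -0.966, -0.001], [0.004, 0.0, -1.0]]
ft_force: [-0.1, 0.7, -0.3]
gripper_width: 0.447
```

Run:
```python
from m import *
s=bot.read_state();print(s['t'],s['tcp_pos'],s['ft_force'])
p,d,i=snap('wrist');P=cloud(d,i,230,420,100,330);h=np.array([.5795,-.2447])
M=P[(np.hypot(*(P[:,:2]-h).T)<.02)&(P[:,2]>.045)&(P[:,2]<.1)]
print(len(M),np.percentile(M[:,2]*1e3,[50,95,98]).round(1),cv2.minAreaRect((M[M[:,2]>.055][:,:2]*1e3).astype(np.float32)))
a=cv2.resize(p[80:300,210:430],(400,400))
q,_,_=snap('side');b=cv2.resize(q[230:380,390:540],(400,400))
save('end',np.hstack([a,b])); c=cv2.resize(q[130:220,320:410],(400,400));save('end2',c)
```

```text
15.0167 [ 0.5802285  -0.24469999  0.18273689] [-0.13014631  0.65591459 -0.33845559]
844 [63.6 66.  66.6] ((580.7301025390625, -244.22994995117188), (28.39088249206543, 18.702661514282227), 75.15984344482422)
```

View pics/end.png

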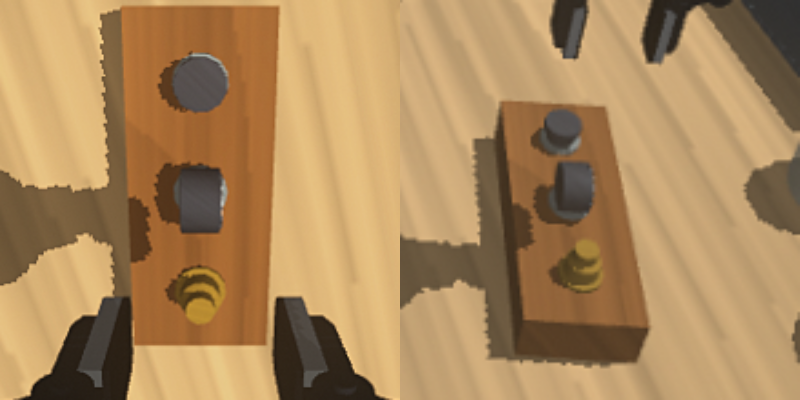

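The gauge stands upright in the middle hole at (200,195), collar on the rack. Its top is at 66.6 mm against 67 expected. Both plugs are in place at (200,82) and (200,292), and the fingers are clear.

```bash
python3 -c "
from workcell import bot
print(bot.finish_job())"
```

```text
the job is handed in; nothing more can be done
None
```

The gauge is now in the rack's middle hole, and I handed the job in at about 15 s of the 56 s allowed; no verdict is reported.

- **Release:** I found the sleeve flange by touch at about 68 mm and pushed it down about 7 mm. Force readings stayed below 8 N, and the dial top rose from 105 to about 110.6 mm, which showed the gauge was kicked loose.
- **Pull out:** I pinched the dial and drew it up slowly, with at most about 8 N showing. The side picture then showed the gauge clear and the sleeve back up.
- **Placing:** I lowered it slowly until the collar landed on the rack, where the reading reached about 14 N. I then eased off, opened the fingers and rose clear.

**Last checks:**
- The gauge looks upright, and its dial top is at 66.6 mm against 67 mm for fully home.
- The dial's centre was about 1–2 mm from my estimate of the hole's centre. My three estimates of that centre differed by up to about 2 mm in y, but the gauge went in freely.
- Both plugs look undisturbed, and the arm touches nothing.
- I judged the sleeve's return only by eye, in that one side picture; I did not measure it or look again at the end.

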